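# Square a lino printing block on its register pin and lock it

## Task

Square up the lino printing block on the registration board: turn it about the steel pin in its slot (pushing its near right corner forward does it), keeping it flat and on the pin, until its far long edge lies flush along the low fence. Then swing the wooden turn-button by its knob fully across the block so that it bars the block in, let go, and leave the other things on the desk where they are.

Things in the scene. Friction and masses are not known exactly. Their poses are not given: they have to be found in the camera images.
- board: Fixed plywood board, 220 (x) x 260 (y) x 18 mm thick, on the desk. Origin: centre of its underside. +x points away from the robot to the fence, +y left (yawed up to 0.25 rad). On it: a low wooden fence bar (22 x 120 mm, 13 mm high) along the far side, parallel to y; a round steel pin at the left; a turn-button on a post at the right.
- pin (a point): Foot of the fixed steel pin, on the board's top face. The pin is 10 mm across and 24 mm high. In board axes it lies at (62, 58, 18) mm. Its axes are the board's.
- fence (a point): Point on the fence's straight face (the face that looks to board -x), at the foot, 20 mm from its right end; axes are the board's. In board axes (79.2, -62, 18) mm; the face runs from board y = +38 mm to -82 mm.
- block: Loose flat printing block, wood faced with carved grey lino, 100 (x) x 150 (y) x 15 mm, 0.2 kg. A slot 13 wide, 16 deep in its left side near the far left corner holds the pin. Origin: underside, on the pin's axis when seated; block spans x -82 to +18, y -140 to +10 mm. Starts turned 0.35 to 0.65 rad clockwise from the board about the pin; its +x edge is to meet the fence. It drags with 2 to 8 N.
- push_corner (a point): Near right bottom-to-top mid-edge corner of the block, diagonally opposite the slot: block axes (-82, -140, 7.5) mm.
- far_end (a point): Point at the foot of the block's far long edge, 20 mm from its right end: block axes (18, -120, 0) mm. When the block is home this point meets fence.
- turn_button (a joint): Wooden turn-button, rad: 0 = bar points to board +x and 0.4 rad outward (right); grows anticlockwise from above; at its stop, 1.97, the bar points to board +y, across the block's right end. Starts 0 to 0.5, stays where left, needs about 1 N at the knob. Bar 22 wide, 8 thick, reaches 64 mm from its pivot, passes 4.5 mm above the block. Pivot post 18 mm across at board (20, -107) mm.
- knob (a point): Middle of the turn-button's upright wooden knob, 14 mm across and 22 mm high, 50 mm from the pivot on the bar; this point is 57.5 mm above the desk, the knob runs from 45.5 to 67.5 mm above the desk. It circles round the pivot as the button turns.
- tub: White plastic tub with a blue lid, 86 mm across, 54 mm high; bystander. Origin: centre of its underside.
- ink_bottle: Small square ink bottle with a white cap, 46 x 45 x 88 mm; bystander. Origin: centre of its underside.
- mix_dish: Round porcelain mixing dish, 91 mm across, 13 mm high; bystander. Origin: centre of its underside.
- medium_bottle: Round bottle of painting medium with a white cap, 47 mm across, 95 mm high; bystander. Origin: centre of its underside.

How it is judged:
By the outcome, as a careful person would: the job done as asked, in the order asked, and still so for the second after the job is handed in, with the robot touching nothing.
It also fails if it takes over 67 s, if anything falls off the work surface, if the arm or the gripper's body presses on something with over 40 N, if the wrist force passes 120 N, or if a joint passes its speed limit or range.

## Robot

A 6-joint arm with a two-finger parallel gripper is mounted at the origin on a cart in front of the work surface, level with it; the furniture and walls round the work are solid. World frame = base frame: x ahead of the robot, y to its left, z up, the work surface at z = 0. Lengths are in m, angles in rad, forces in N, time in s.
With the tool pointing down it reaches from about 0.2 to 0.875 m from the base axis. Payload 3.4 kg.
Tool frame: the origin (TCP) lies at the very end of the fingers, on their centre line; the grasp point (between the pads) lies 19 mm behind it; z points along the fingers, y is the direction in which the jaws open and shut (so a half turn about z gives the same grasp; the last joint's range is limited). The gripper opens to 94 mm and grips with 3 to 60 N. Pads are 16 mm wide; open, the fingers measure 119 mm over their backs; the gripper's body (75 mm by 177 mm) begins 78 mm behind the grasp point.
Start: joints at [1.198, 0.276, 1.505, -0, 1.361, -0.121], TCP at [0.143, 0.557, 0.205] pointing down, gripper open.
Joint ranges: [-2.89, 2.89], [-0.75, 2.08], [0.22, 2.7], [-1.18, 4.32], [0.11, 2.71], [-2.7, 2.7]. Speed limits (rad/s): [2.57, 2.57, 3.14, 3.14, 3.14, 3.14].

## Interface

Orientations are given as a rotation vector (axis times angle).
In Python, from plant import monitor, snapshot, calibration, ctrl gives the robot as it stands.
- The arm moves only by the tool jog_arm, never from a script. Its argument "steps" is a list of rows, each a list of 7 numbers: the turn, a rotation vector about the tool's x, y, z in degrees, then the shift along the tool's x, y, z in mm, then the finger opening in mm, from 0 to 94. In form: [[ax, ay, az, tx, ty, tz, gripper], ...]. A call has 1 to 12 rows; each row shifts and turns the commanded pose from where the row before left it, along the tool's axes as they then stand; what a row does not reach is not made up. A row lasts 1/8 s, in which the tool goes at most 62.5 mm and 10.7 degrees, less where a joint would pass 70% of its speed; a pose out of reach is approached as far as the arm can. A call with a gripper value outside its range is refused whole. The fingers move at their own pace and stop on an object; the grip force is fixed at half the most. Time passes only in rows, so rows that do not move let the fingers close. It gives the time, the measured TCP pose, the force and the opening at its end, in the units of the state.
- monitor.sense(): the state, without advancing time (a new reading comes with each control period).
- snapshot(name): name is "side" or "top"; returns the picture (420x560x3 uint8, red, green, blue); there is no depth.
- calibration(name): a dict with "fovy" (degrees; the focal length in pixels is half the picture's height over the tangent of half this angle, whatever the lens; pixels are square), "cx", "cy" (the principal point, pixels), "dist_coeffs" ([k1, k2, p1, p2, k3] as OpenCV has them; the pictures are not rectified), "rvec" (rotation vector, rad) and "tvec" (3), from world to camera coordinates, as OpenCV has them. Camera axes: x right, y down, z forward; pixel columns grow to the right and rows downward; lengths in m; the calibration is good to about 2 mm. A picture is of the moment at which its call begins. calibration takes no time and is no camera call.
- ctrl.hand_in(): hands the job in, once; it reports no verdict.
The state is a dict: "t": time; "qpos": joint angles; "joint_vel": joint speeds; "tau": joint torques, N m; "eef_pos": TCP position; "eef_rot": TCP orientation; "force": force on the tool from outside, world axes, zero at the start; "moment": the same for the moment, N m; "finger_gap": finger opening in m.
Only numpy, scipy, OpenCV 4.12 (cv2) and the standard library are available. Lean on these libraries where they do the work, as an engineer would, in place of code of your own. Each camera call takes 0.05 s, during which the arm holds its last target. There are 200 camera calls.

## Working session

There is one attempt and no reset: what is moved stays moved. The work goes in short steps, Python scripts to look and compute and a tool call to move; the robot and the scene stay as the last step left them, time stands still between calls to the robot, and variables do not carry over. Pictures are saved under pics/ and viewed, about 8 in all and at most 12, crops included, and the job is handed in when it is done.

Besides the shell and the picture viewer there is one more tool, called after "Emit:" as name([rows], argument=value, ...), one row to a line, values as JSON. jog_arm: Moves the arm, as the interface text tells. Its arguments: {"type":"object","properties":{"steps":{"type":"array"}},"required":["steps"]}

```bash
mkdir -p pics
python3 - <<'E'
from plant import monitor, snapshot, calibration
import cv2
for n in("top","side"):
    cv2.imwrite(f"pics/{n}0.png",cv2.cvtColor(snapshot(n),cv2.COLOR_RGB2BGR)); print(calibration(n))
s=monitor.sense();print(s)
E
```

```text
{'fovy': 55.748677991590256, 'cx': 279.32864731290556, 'cy': 214.5106803813893, 'dist_coeffs': array([-0.04088989,  0.        ,  0.        ,  0.        ,  0.        ]), 'rvec': array([ 2.11582532, -2.14146757,  0.18267728]), 'tvec': array([0.12972791, 0.61077637, 0.82432809])}
{'fovy': 55.54838441230767, 'cx': 276.3108535756028, 'cy': 209.80210594369328, 'dist_coeffs': array([-0.04478796,  0.        ,  0.        ,  0.        ,  0.        ]), 'rvec': array([ 2.03462999,  0.05102881, -0.02898737]), 'tvec': array([-0.61232522,  0.10255833,  0.77937247])}
{'t': 0.1, 'qpos': array([ 1.19803204e+00,  2.76509888e-01,  1.50598930e+00, -1.23620345e-05,
        1.36069187e+00, -1.21071850e-01]), 'joint_vel': array([-1.61071688e-03, -2.09747020e-04, -2.07962589e-03,  2.78302474e-04,
        2.68713558e-04, -4.75686249e-05]), 'tau': array([ 2.26954697e-03, -4.05455446e+01, -2.37777811e+01,  7.03620538e-02,
        2.98729283e-02, -4.51792289e-05]), 'eef_pos': array([0.14306559, 0.55639917, 0.20471058]), 'eef_rot': array([-3.94263103e-01, -3.11637196e+00,  2.43895418e-03]), 'force': array([ 0.6902086 ,  0.21890686, -0.04295372]), 'moment': array([0.00403753, 0.02504108, 0.02893729]), 'finger_gap': 0.09407928226286766}
```

View pics/top0.png

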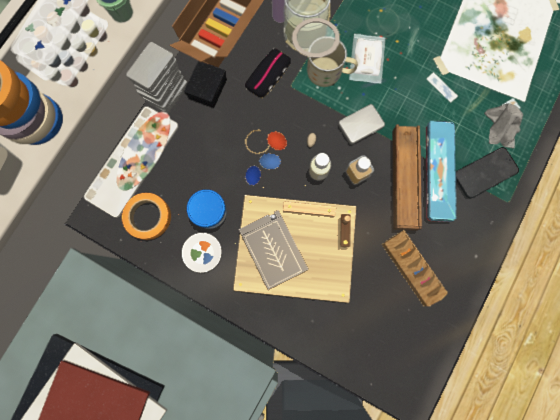

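View pics/side0.png

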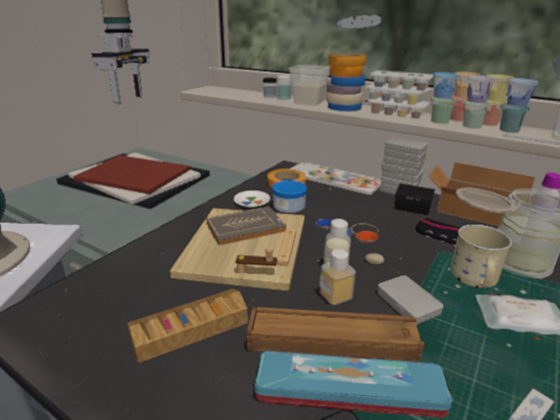

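The top view shows the board with corners at about (245,196), (356,206), (350,302) and (234,291). The block is turned clockwise, the pin is near (272,216), and the button is at (345,232) pointing up. I'll crop and enlarge the board.

```bash
cat > h.py <<'E'
import numpy as np, cv2
from plant import monitor, snapshot, calibration
def cam(n):
    c=calibration(n); f=210/np.tan(np.radians(c["fovy"]/2))
    return np.array([[f,0,c["cx"]],[0,f,c["cy"]],[0,0,1]]),c["dist_coeffs"],c["rvec"],c["tvec"]
def px2w(n,uv,z):
    K,d,r,t=cam(n); R=cv2.Rodrigues(r)[0]
    p=cv2.undistortPoints(np.array(uv,float).reshape(-1,1,2),K,d).reshape(-1,2)
    ray=np.c_[p,np.ones(len(p))]@R; C=-R.T@t
    return C+ray*((np.asarray(z)-C[2])/ray[:,2])[:,None]
def w2px(n,P):
    K,d,r,t=cam(n); return cv2.projectPoints(np.array(P,float).reshape(-1,3),r,t,K,d)[0].reshape(-1,2)
def crop(n,x0,y0,w,h,s,out,draw=()):
    im=cv2.cvtColor(snapshot(n),cv2.COLOR_RGB2BGR)[y0:y0+h,x0:x0+w]
    im=cv2.resize(im,None,fx=s,fy=s,interpolation=cv2.INTER_CUBIC)
    for P,c in draw:
        q=((w2px(n,P)-[x0,y0]+.5)*s).astype(int); cv2.polylines(im,[q],True,c,1,cv2.LINE_AA)
    cv2.imwrite(out,im)
E
python3 -c "
from h import *
crop('top',225,185,140,125,5,'pics/t1.png')
print(px2w('top',[(245,196),(356,206),(350,302),(234,291)],.018).round(4))"
```

```text
[[ 0.6633  0.2017  0.018 ]
 [ 0.6364 -0.0551  0.018 ]
 [ 0.4193 -0.0323  0.018 ]
 [ 0.4465  0.2257  0.018 ]]
```

View pics/t1.png

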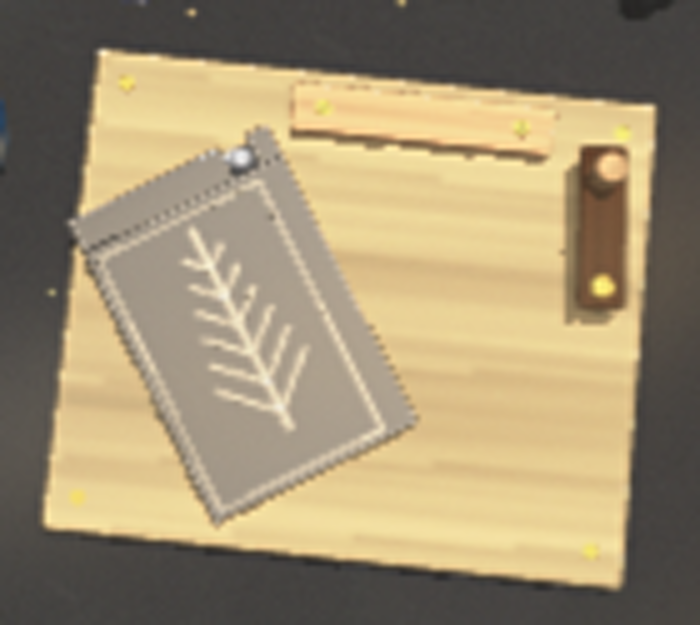

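The crop shows the pin at (240,158), the fence face along (292,130)–(547,157), and the knob at (608,165) with its pivot at (602,287). The block's top corners are (262,127), (415,420), (220,520) and (75,222). The block looks turned by more than the stated range, so I'll fit the poses and overlay them.

```bash
cat >> h.py <<'E'
def fit(L,W):
    L=np.array(L,float);W=np.array(W,float)[:,:2]; l=L-L.mean(0); w=W-W.mean(0)
    a=np.arctan2((l[:,0]*w[:,1]-l[:,1]*w[:,0]).sum(),(l*w).sum())
    R=np.array([[np.cos(a),-np.sin(a)],[np.sin(a),np.cos(a)]]); t=W.mean(0)-R@L.mean(0)
    return a,R,t,np.linalg.norm(L@R.T+t-W,axis=1)
E
python3 -c "
from h import *
c=lambda p:np.array(p)/5+[225,185]-.5+.1
a,R,t,e=fit([(.11,.13),(.11,-.13),(-.11,-.13),(-.11,.13)],px2w('top',c([(100,50),(655,104),(620,588),(45,528)]),.018))
print('board',a,t,e.round(4))
B=lambda L:np.array(L)@R.T+t
pin,piv=B((.062,.058)),B((.02,-.107)); print('pin',pin,'piv',piv,'fence ends',B([(.0792,.038),(.0792,-.082)]))
ba,bR,bt,be=fit([(.018,.01),(.018,-.14),(-.082,-.14),(-.082,.01)],px2w('top',c([(262,127),(415,420),(220,520),(75,222)]),.033))
print('block',ba,ba-a,bt,be.round(4)); print('corners',np.array([(.018,.01),(.018,-.14),(-.082,-.14),(-.082,.01)])@bR.T+bt)
k=px2w('top',c([(610,160)]),.0675)[0];print('knob',k, np.linalg.norm(k[:2]-piv),'ang',np.arctan2(*(R.T@(k[:2]-piv))[::-1])+.4)
print('imgpin',px2w('top',c([(240,155)]),.042), 'pivtop', px2w('top',c([(602,287)]),.047))
hm=B([(.0792-.1,.068-.0),(.0792-.1,-.082)])
z=lambda P,h:np.c_[P,np.full(len(P),h)]
print(w2px('top',np.r_[z([pin],.042),z([piv],.0455)]))
for n,(v) in {'ink':(360,170),'med':(320,166)}.items(): print(n,px2w('top',[v],.04))
print('tub',px2w('top',[(206,208)],.054),'dish',px2w('top',[(202,252)],.013))
"
```

```text
board -0.11243987309192 [0.54287129 0.0864497 ] [0.0007 0.0008 0.0013 0.0014]
pin [0.61098755 0.13712686] piv [ 0.55073926 -0.02211869] fence ends [[ 0.62583488  0.11532326]
 [ 0.61237051 -0.00391898]]
block -1.112520904521627 -1.000081031429707 [0.61121302 0.13730486] [0.0026 0.0021 0.002  0.003 ]
corners [[0.62814443 0.12558618]
 [0.49362191 0.05922586]
 [0.44938169 0.14890754]
 [0.58390421 0.21526786]]
knob [ 0.60342897 -0.02392201  0.0675    ] 0.05272055624954707 ang 0.4782279548307952
imgpin [[0.61206687 0.13749051 0.042     ]] pivtop [[ 0.55019136 -0.02156565  0.047     ]]
[[272.76653581 216.07274423]
 [345.13258711 241.82103065]]
ink [[ 0.71611882 -0.06392849  0.04      ]]
med [[0.72669969 0.02764637 0.04      ]]
tub [[0.62895557 0.28511159 0.054     ]] dish [[0.53473356 0.30005878 0.013     ]]
```

Board, pin and pivot agree to about 1 mm. The block fits the given size with its origin on the pin, but it is turned 1.00 rad, not the stated 0.35–0.65, so I'm going by the image. Next I'll close the fingers and move behind the near long edge at its right part.

Emit:
jog_arm([
  [0,0,0,-34,-24.4,0,0],
  [0,0,0,-34,-24.4,0,0],
  [0,0,0,-34,-24.4,0,0],
  [0,0,0,-34,-24.4,0,0],
  [0,0,0,-34,-24.4,0,0],
  [0,0,0,-34,-24.4,0,0],
  [0,0,0,-34,-24.4,0,0],
  [0,0,0,-34,-24.4,0,0],
  [0,0,0,-34,-24.4,0,0],
  [0,0,0,-34,-24.4,0,0],
  [0,0,0,-34,-24.4,0,0],
  [0,0,0,-34,-24.4,0,0],
])

```text
t: 1.65
eef_pos: [0.4661, 0.1705, 0.2053]
eef_rot: [-0.395, -3.116, -0.0]
force: [1.6, 1.2, -0.3]
finger_gap: -0.0001
```

Emit:
jog_arm([
  [0,0,8,0,0,20,0],
  [0,0,8,0,0,20,0],
  [0,0,8,0,0,20,0],
  [0,0,8,0,0,20,0],
  [0,0,8,0,0,20,0],
  [0,0,9.3,0,0,20,0],
  [0,0,0,0,0,0,0],
  [0,0,0,0,0,0,0],
])

```text
t: 2.65
eef_pos: [0.4659, 0.1718, 0.086]
eef_rot: [1.655, 2.67, 0.001]
force: [-0.2, -0.4, -0.6]
finger_gap: 0.0005
```

```bash
cat >> h.py <<'E'
def tool():
    s=monitor.sense(); R=cv2.Rodrigues(s["eef_rot"])[0]; return s,R
def goto(x,y,z,yang=None):
    "total shift in tool axes mm now, and az deg to bring tool y to angle yang"
    s,R=tool(); d=R.T@(np.array([x,y,z])-s["eef_pos"])*1e3
    a=np.degrees(np.arctan2(R[1,1],R[0,1])); print('t',round(s['t'],2),'pos',s['eef_pos'].round(4),'yang',a.round(2),'tiltz',R[:,2].round(3),'F',s['force'].round(1),'gap',s['finger_gap'].round(4))
    print('shift',d.round(1),'az',None if yang is None else round(a-yang,1))
E
python3 -c "
from h import *
goto(.463,.171,.023,26.3)"
```

```text
Traceback (most recent call last):
  File "h.py", line 29, in goto
    a=np.degrees(np.arctan2(R[1,1],R[0,1])); print('t',round(s['t'],2),'pos',s['eef_pos'].round(4),'yang',a.round(2),'tiltz',R[:,2].round(3),'F',s['force'].round(1),'gap',s['finger_gap'].round(4))
                                                                                                                                                                           ^^^^^^^^^^^^^^^^^^^^^
AttributeError: 'float' object has no attribute 'round'
```

Emit:
jog_arm([
  [0,0,0,0,0,21,0],
  [0,0,0,0,0,21,0],
  [0,0,0,0,0,21,0],
  [0,0,0,0,0,0,0],
  [0,0,0,-2.5,0,0,0],
  [0,0,0,-2.5,0,0,0],
  [0,0,0,0,0,0,0],
])

```text
t: 3.52
eef_pos: [0.4684, 0.1671, 0.0232]
eef_rot: [1.658, 2.667, 0.002]
force: [0.8, -0.2, 0.1]
finger_gap: 0.0
```

```bash
sed -i "s/s\['finger_gap'\].round(4)/round(float(s['finger_gap']),4)/" h.py; python3 -c "
from h import *
goto(.463,.171,.023,26.3)
crop('top',225,185,140,125,5,'pics/t2.png')"
```

```text
t 3.52 pos [0.4684 0.1671 0.0232] yang 26.27 tiltz [ 0.002  0.    -1.   ] F [ 0.8 -0.2  0.1] gap 0.0
shift [ 5.9 -3.1  0.2] az -0.0
```

View pics/t2.png

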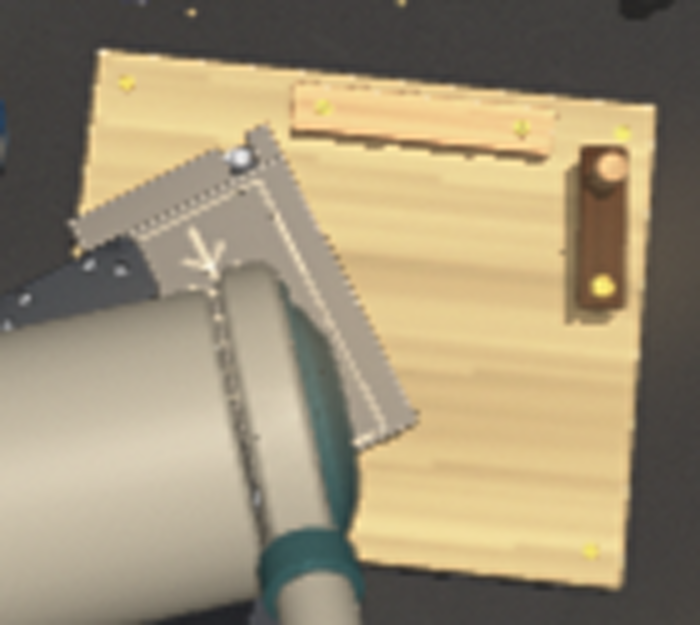

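The arm hides the tool tip, and the block hasn't moved (its far right corner is still at (415,420)). I'll start the arc push.

Emit:
jog_arm([
  [0,0,0,-2,0,0,0],
  [0,0,-2,-4,-2.6,0,0],
  [0,0,-2,-4,-2.6,0,0],
  [0,0,-2,-4,-2.6,0,0],
  [0,0,-2,-4,-2.6,0,0],
  [0,0,-2,-4,-2.6,0,0],
  [0,0,-2,-4,-2.6,0,0],
  [0,0,-2,-4,-2.6,0,0],
  [0,0,-2,-4,-2.6,0,0],
])

```text
t: 4.7
eef_pos: [0.4676, 0.1271, 0.0222]
eef_rot: [-1.269, -2.872, 0.001]
force: [-0.9, 0.7, -0.4]
finger_gap: 0.0006
```

```bash
cat >> h.py <<'E'
PIN=np.array([.611,.1371]); BY=-.1124
def rel():
    "tool in frame of a block turned as the tool"
    s,R=tool(); th=np.arctan2(R[1,1],R[0,1])-np.pi/2; c,sn=np.cos(th),np.sin(th); d=s['eef_pos'][:2]-PIN
    print('t',round(s['t'],2),'turn left',round(np.degrees(th-BY),2),'in block axes mm',(np.array([c*d[0]+sn*d[1],-sn*d[0]+c*d[1]])*1e3).round(1),'z',s['eef_pos'][2].round(4),'F tool',(R.T@s['force']).round(1))
E
python3 -c "
from h import *
rel()
crop('top',225,185,140,125,5,'pics/t3.png')"
```

```text
t 4.7 turn left -41.22 in block axes mm [ -89.2 -112.7] z 0.0222 F tool [ 1.1 -0.2  0.4]
```

View pics/t3.png

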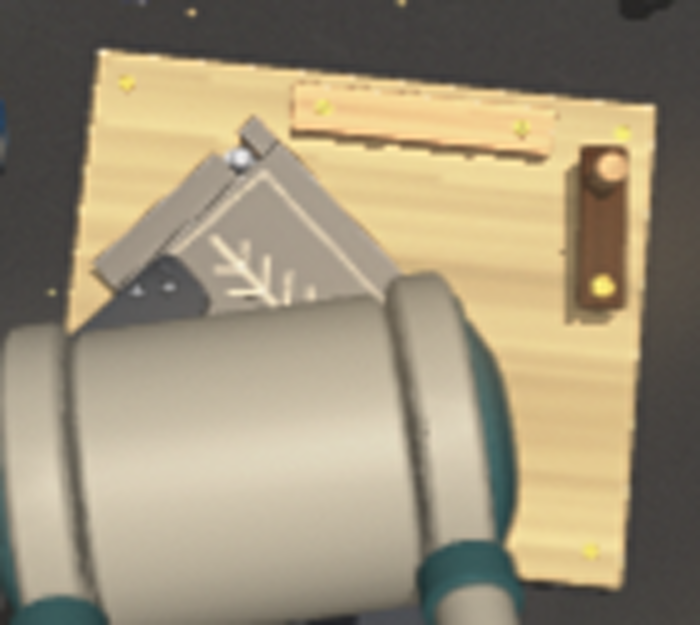

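The block is turning on the pin. About 41° is left.

Emit:
jog_arm([
  [0,0,-2,-4,-2.6,0,0],
  [0,0,-2,-4,-2.6,0,0],
  [0,0,-2,-4,-2.6,0,0],
  [0,0,-2,-4,-2.6,0,0],
  [0,0,-2,-4,-2.6,0,0],
  [0,0,-2,-4,-2.6,0,0],
  [0,0,-2,-4,-2.6,0,0],
  [0,0,-2,-4,-2.6,0,0],
  [0,0,-2,-4,-2.6,0,0],
  [0,0,-2,-4,-2.6,0,0],
  [0,0,-2,-4,-2.6,0,0],
  [0,0,-2,-4,-2.6,0,0],
])

```text
t: 6.25
eef_pos: [0.4868, 0.0738, 0.0221]
eef_rot: [-0.644, -3.072, 0.001]
force: [-1.8, 0.4, -0.1]
finger_gap: 0.0005
```

```bash
python3 -c "
from h import *
rel()"
```

```text
t 6.25 turn left -17.23 in block axes mm [ -88.3 -107.8] z 0.0221 F tool [ 1.8 -0.3  0.1]
```

Emit:
jog_arm([
  [0,0,-2,-3.8,-2.7,0,0],
  [0,0,-2,-3.8,-2.7,0,0],
  [0,0,-2,-3.8,-2.7,0,0],
  [0,0,-2,-3.8,-2.7,0,0],
  [0,0,-2,-3.8,-2.7,0,0],
  [0,0,-2,-3.8,-2.7,0,0],
  [0,0,-2,-3.8,-2.7,0,0],
  [0,0,0,0,0,0,0],
])

```text
t: 7.25
eef_pos: [0.5049, 0.0474, 0.0218]
eef_rot: [-0.266, -3.124, 0.002]
force: [-4.1, -2.7, 1.0]
finger_gap: 0.001
```

```bash
python3 -c "
from h import *
rel()
crop('top',225,185,140,125,5,'pics/t4.png')"
```

```text
t 7.25 turn left -3.28 in block axes mm [ -89.5 -106.3] z 0.0218 F tool [ 3.6 -3.3 -1. ]
```

View pics/t4.png

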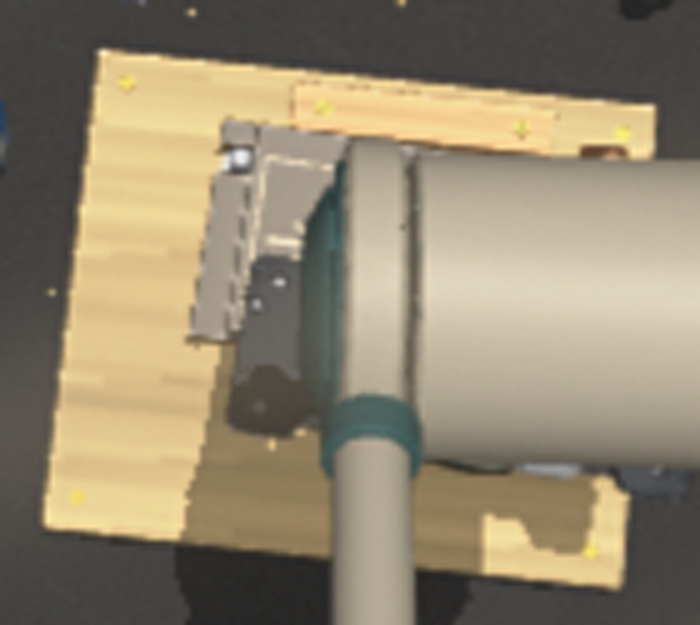

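The block is nearly square, with about 3° left, and the pin is well seated. I'll finish slowly while watching the force.

Emit:
jog_arm([
  [0,0,-1,-1.9,-1.5,0,0],
  [0,0,-1,-1.9,-1.5,0,0],
  [0,0,0,0,0,0,0],
])

```text
t: 7.68
eef_pos: [0.5073, 0.044, 0.0218]
eef_rot: [-0.211, -3.127, 0.002]
force: [-5.9, -3.0, 3.3]
finger_gap: 0.0005
```

Emit:
jog_arm([
  [0,0,-0.6,-1,-0.8,0,0],
  [0,0,-0.6,-1,-0.8,0,0],
  [0,0,0,0,0,0,0],
])

```text
t: 8.05
eef_pos: [0.508, 0.0428, 0.0218]
eef_rot: [-0.178, -3.127, 0.001]
force: [-8.5, -0.0, 5.0]
finger_gap: 0.0005
```

```bash
python3 -c "
from h import *
rel()"
```

```text
t 8.05 turn left -0.09 in block axes mm [ -91.6 -105.4] z 0.0218 F tool [ 8.5 -1.  -4.9]
```

Emit:
jog_arm([
  [0,0,0,-1,0,0,0],
  [0,0,0,0,0,0,0],
])

```text
t: 8.3
eef_pos: [0.5079, 0.0428, 0.0218]
eef_rot: [-0.178, -3.125, 0.001]
force: [-10.0, -0.4, 6.6]
finger_gap: 0.0003
```

Emit:
jog_arm([
  [0,0,0,-1,0,0,0],
  [0,0,0,0,0,0,0],
])

```text
t: 8.55
eef_pos: [0.508, 0.0428, 0.0217]
eef_rot: [-0.178, -3.123, 0.0]
force: [-10.9, -0.4, 7.5]
finger_gap: 0.0004
```

Emit:
jog_arm([
  [0,0,0,-1,0,0,0],
  [0,0,0,0,0,0,0],
])

```text
t: 8.8
eef_pos: [0.508, 0.0429, 0.0216]
eef_rot: [-0.178, -3.121, 0.0]
force: [-12.0, 0.9, 9.3]
finger_gap: 0.0003
```

```bash
python3 -c "
from h import *
rel()"
```

```text
t 8.8 turn left -0.09 in block axes mm [ -91.6 -105.4] z 0.0216 F tool [12.1 -0.5 -9.1]
```

The tool has stalled while the force rises, so the block is hard against the fence. I'll back off, lift clear to the right and look.

Emit:
jog_arm([
  [0,0,0,4,0,0,0],
  [0,0,0,6,0,0,0],
  [0,0,0,15,0,-20,0],
  [0,0,0,15,0,-40,0],
  [0,0,0,0,0,-50,0],
  [0,0,0,0,-50,0,0],
  [0,0,0,0,-50,0,0],
  [0,0,0,0,-50,0,0],
  [0,0,0,0,-50,0,0],
  [0,0,0,0,-50,0,0],
  [0,0,0,0,0,0,0],
])

```text
t: 10.18
eef_pos: [0.449, -0.2054, 0.1329]
eef_rot: [0.186, 3.133, -0.004]
force: [-0.0, -0.2, -0.3]
finger_gap: 0.0005
```

```bash
python3 -c "
from h import *
rel()
crop('top',225,185,140,125,5,'pics/t5.png')"
```

```text
t 10.18 turn left -0.37 in block axes mm [-120.3 -359.3] z 0.1329 F tool [ 0.  -0.2  0.3]
```

View pics/t5.png

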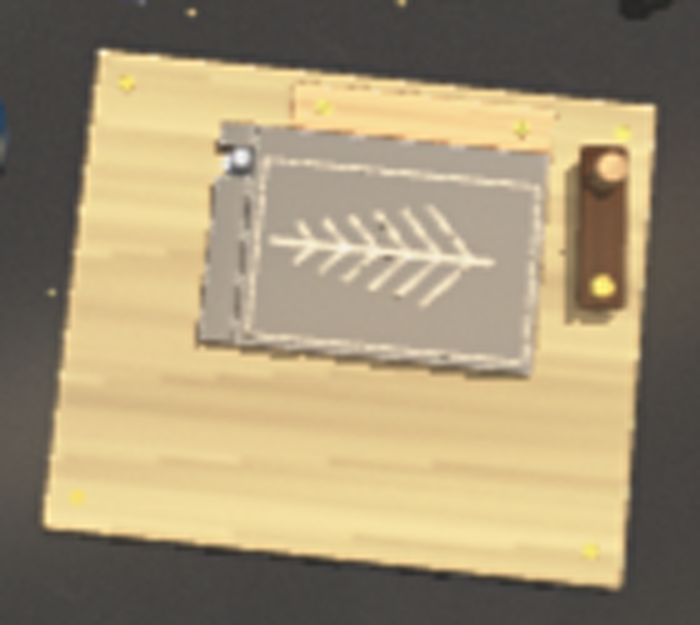

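The block lies flush along the fence: its far edge runs (220,122)→(550,153), its near edge slopes 0.096 and the board slopes 0.097. The pin is in the slot and the knob is unmoved at (608,165). Next I'll turn the tool half round, so joint 6 stays in range during the swing, and part the fingers a little to straddle the knob.

Emit:
jog_arm([
  [0,0,9.7,0,0,0,30],
  [0,0,9.7,0,0,0,30],
  [0,0,9.7,0,0,0,30],
  [0,0,9.7,0,0,0,30],
  [0,0,9.7,0,0,0,30],
  [0,0,9.7,0,0,0,30],
  [0,0,9.7,0,0,0,30],
  [0,0,9.7,0,0,0,30],
  [0,0,9.7,0,0,0,30],
  [0,0,9.7,0,0,0,30],
  [0,0,9.7,0,0,0,30],
  [0,0,9.7,0,0,0,30],
])

```text
t: 11.72
eef_pos: [0.4485, -0.2, 0.1327]
eef_rot: [2.763, 1.495, 0.002]
force: [0.6, -0.4, -0.3]
finger_gap: 0.0301
```

Emit:
jog_arm([
  [0,0,9.7,0,0,0,30],
  [0,0,9.7,0,0,0,30],
  [0,0,9.7,0,0,0,30],
  [0,0,9.7,0,0,0,30],
  [0,0,9.7,0,0,0,30],
  [0,0,9.7,0,0,0,30],
  [0,0,0,0,0,0,30],
])

```text
t: 12.6
eef_pos: [0.4484, -0.2003, 0.1326]
eef_rot: [-3.141, 0.025, -0.002]
force: [-0.6, 0.6, 0.4]
finger_gap: 0.0299
```

```bash
python3 -c "
from h import *
goto(.601,-.0238,.11,-92); print(monitor.sense()['qpos'].round(2))
P=[(.601,-.0238,.0675)]; print(w2px('side',P),w2px('top',P), w2px('side',[(.601,-.0238,.0455)]))"
```

```text
t 12.6 pos [ 0.4484 -0.2003  0.1326] yang -90.92 tiltz [ 0.001  0.    -1.   ] F [-0.6  0.6  0.4] gap 0.0299
shift [ 149.8 -178.9   22.8] az 1.1
[-0.56  0.2   1.8   0.    1.14  1.02]
[[268.87686826 247.84512359]] [[346.58972524 217.70196583]] [[268.9595019  258.31922711]]
```

Emit:
jog_arm([
  [0,0,0,37.5,-44.8,0,30],
  [0,0,0,37.5,-44.8,0,30],
  [0,0,0,37.5,-44.8,0,30],
  [0,0,1.1,37.5,-44.5,0,30],
  [0,0,0,0,0,20,30],
  [0,0,0,0,0,20,30],
  [0,0,0,0,0,0,30],
])

```text
t: 13.48
eef_pos: [0.6, -0.0243, 0.0909]
eef_rot: [-3.14, 0.056, 0.006]
force: [-0.5, -0.4, 0.3]
finger_gap: 0.0303
```

```bash
python3 -c "
from h import *
goto(.601,-.0238,.052,-92)
crop('side',200,190,140,105,5,'pics/s1.png')"
```

```text
t 13.47 pos [ 0.6    -0.0243  0.0909] yang -92.03 tiltz [-0.004  0.001 -1.   ] F [-0.5 -0.4  0.3] gap 0.0303
shift [ 1.1 -0.5 38.9] az -0.0
```

View pics/s1.png

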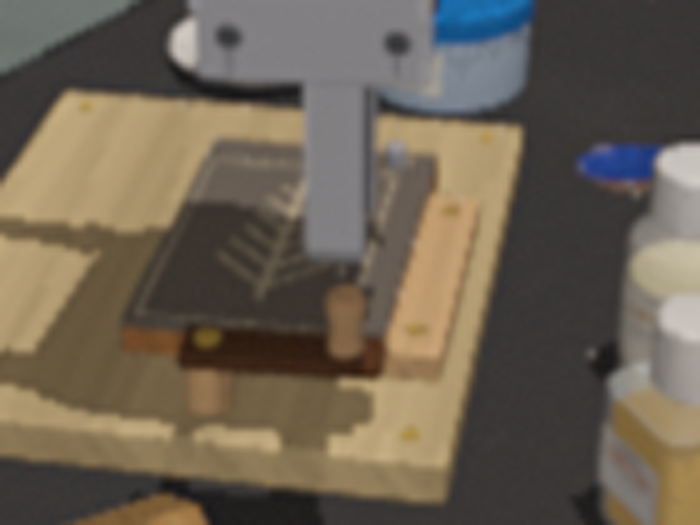

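The near finger at (337,250) lines up with the knob at (345,320), within about 2 mm. I'll descend.

Emit:
jog_arm([
  [0,0,0,2,0,13,30],
  [0,0,0,0,0,13,30],
  [0,0,0,0,0,13,30],
  [0,0,0,0,0,0,30],
])

```text
t: 14.02
eef_pos: [0.6021, -0.0257, 0.0519]
eef_rot: [-3.14, 0.061, 0.005]
force: [0.7, -0.8, -0.6]
finger_gap: 0.0304
```

```bash
cat >> h.py <<'E'
def arc():
    s,R=tool(); d=(s['eef_pos'][:2]-[.5507,-.0221])*1e3
    print('t',round(s['t'],2),'radius',np.hypot(*d).round(1),'board ang',round(np.degrees(np.arctan2(d[1],d[0])+.1124),1),'tool y - tangent',round(np.degrees(np.arctan2(-R[1,1],-R[0,1])-np.arctan2(d[1],d[0]))-90,1),'z',s['eef_pos'][2].round(4),'F tool',(R.T@s['force']).round(1))
E
python3 -c "
from h import *
arc()"
```

```text
t 14.03 radius 51.5 board ang 2.4 tool y - tangent 1.8 z 0.0519 F tool [0.7 0.8 0.6]
```

Emit:
jog_arm([
  [0,0,-5,-0.2,-4.4,0,30],
  [0,0,-5,-0.2,-4.4,0,30],
  [0,0,-5,-0.2,-4.4,0,30],
  [0,0,-5,-0.2,-4.4,0,30],
  [0,0,-5,-0.2,-4.4,0,30],
  [0,0,-5,-0.2,-4.4,0,30],
  [0,0,-5,-0.2,-4.4,0,30],
  [0,0,-5,-0.2,-4.4,0,30],
  [0,0,-5,-0.2,-4.4,0,30],
])

```text
t: 15.15
eef_pos: [0.5905, 0.0103, 0.0538]
eef_rot: [2.923, 1.15, 0.002]
force: [0.8, -0.8, -0.7]
finger_gap: 0.0299
```

```bash
python3 -c "
from h import *
arc()"
```

```text
t 15.15 radius 51.3 board ang 45.6 tool y - tangent 3.8 z 0.0538 F tool [0.  1.1 0.7]
```

Emit:
jog_arm([
  [0,0,-5,-0.2,-4.4,0.2,30],
  [0,0,-5,-0.2,-4.4,0.2,30],
  [0,0,-5,-0.2,-4.4,0.2,30],
  [0,0,-5,-0.2,-4.4,0.2,30],
  [0,0,-5,-0.2,-4.4,0.2,30],
  [0,0,-5,-0.2,-4.4,0.2,30],
  [0,0,-5,-0.2,-4.4,0.2,30],
  [0,0,-5,-0.2,-4.4,0.2,30],
  [0,0,-5,-0.2,-4.4,0.2,30],
  [0,0,0,0,0,0,30],
])

```text
t: 16.4
eef_pos: [0.5549, 0.0266, 0.0521]
eef_rot: [2.265, 2.176, 0.001]
force: [0.1, -0.3, -0.3]
finger_gap: 0.0298
```

```bash
python3 -c "
from h import *
arc()"
```

```text
t 16.4 radius 48.9 board ang 91.5 tool y - tangent 2.7 z 0.0521 F tool [-0.3  0.1  0.3]
```

Emit:
jog_arm([
  [0,0,0,0,-2.5,0,30],
  [0,0,0,0,-2.5,0,30],
  [0,0,0,0,0,0,30],
])

```text
t: 16.77
eef_pos: [0.5494, 0.0268, 0.0516]
eef_rot: [-2.264, -2.177, 0.0]
force: [0.8, 0.2, 0.2]
finger_gap: 0.0303
```

Emit:
jog_arm([
  [0,0,0,0,-1.5,0,30],
  [0,0,0,0,0,0,30],
])

```text
t: 17.02
eef_pos: [0.5484, 0.0268, 0.0517]
eef_rot: [2.264, 2.177, 0.001]
force: [0.9, 0.3, -0.9]
finger_gap: 0.0304
```

Emit:
jog_arm([
  [0,0,0,0,-1.5,0,30],
  [0,0,0,0,0,0,30],
])

```text
t: 17.27
eef_pos: [0.5483, 0.0268, 0.0518]
eef_rot: [2.263, 2.176, 0.003]
force: [4.3, 0.8, -3.1]
finger_gap: 0.0298
```

```bash
python3 -c "
from h import *
arc()"
```

```text
t 17.27 radius 49.0 board ang 99.3 tool y - tangent -5.1 z 0.0518 F tool [1.  4.3 3.1]
```

The force is rising and the tool has stalled, so the button is at its stop. I'll give one more nudge, then centre and lift off.

Emit:
jog_arm([
  [0,0,0,0,-1.5,0,30],
  [0,0,0,0,0,0,30],
])

```text
t: 17.52
eef_pos: [0.5481, 0.0268, 0.052]
eef_rot: [2.261, 2.175, 0.006]
force: [7.0, 1.0, -4.6]
finger_gap: 0.0301
```

Emit:
jog_arm([
  [0,0,0,0,3,0,30],
  [0,0,0,0,4,0,30],
  [0,0,0,0,2,0,30],
  [0,0,0,0,0,-20,30],
  [0,0,0,0,0,-40,30],
  [0,0,0,0,0,-40,30],
  [0,0,0,0,50,0,30],
  [0,0,0,0,0,0,30],
])

```text
t: 18.52
eef_pos: [0.6065, 0.0243, 0.1518]
eef_rot: [2.263, 2.177, 0.002]
force: [-0.8, -0.7, -0.5]
finger_gap: 0.03
```

```bash
python3 -c "
from h import *
goto(.4,-.25,.15)"
```

```text
t 18.52 pos [0.6065 0.0243 0.1518] yang -2.23 tiltz [ 0.002 -0.    -1.   ] F [-0.8 -0.7 -0.5] gap 0.03
shift [-282.1 -195.7    1.5] az None
```

Emit:
jog_arm([
  [0,0,0,-35,-24,-10,30],
  [0,0,0,-35,-24,-10,30],
  [0,0,0,-35,-24,-10,30],
  [0,0,0,-35,-24,-10,30],
  [0,0,0,-35,-24,0,30],
  [0,0,0,-35,-24,0,30],
  [0,0,0,-35,-24,0,30],
  [0,0,0,-35,-24,0,30],
  [0,0,0,0,0,0,30],
])

```text
t: 19.65
eef_pos: [0.3986, -0.2483, 0.191]
eef_rot: [-2.266, -2.171, 0.002]
force: [0.3, 0.9, -0.4]
finger_gap: 0.0298
```

```bash
python3 -c "
from h import *
rel()
crop('top',180,130,200,175,4,'pics/t6.png')
crop('side',170,180,200,125,4,'pics/s2.png')
a=cv2.imread('pics/t6.png');b=cv2.imread('pics/s2.png');cv2.imwrite('pics/b.png',cv2.resize(np.vstack([a,b]),None,fx=.5,fy=.5,interpolation=cv2.INTER_AREA))"
```

```text
t 19.65 turn left -86.02 in block axes mm [ 394.1 -195.7] z 0.191 F tool [0.9 0.2 0.4]
```

View pics/t6.png

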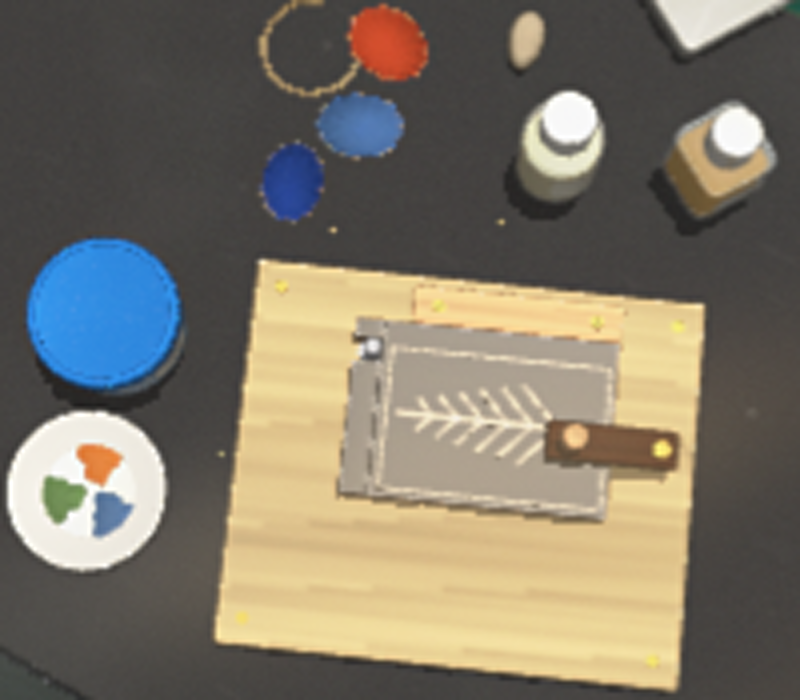

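View pics/s2.png

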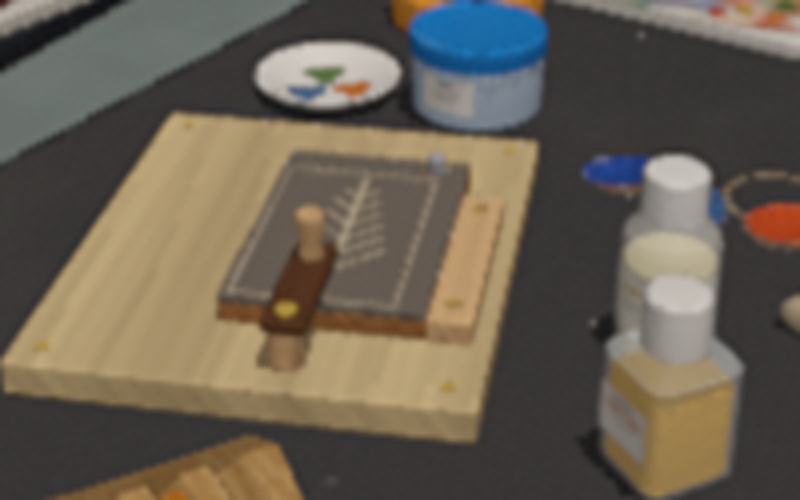

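Both views show the block still flush with the fence and on the pin. The bar lies square across its right end, parallel to the board's far edge, from (545,440) to (678,450). The bystanders are in place and the arm is clear.

```bash
python3 -c "
from plant import ctrl; print(ctrl.hand_in())"
```

```text
the job is handed in; nothing more can be done
None
```

I squared the printing block against the fence and swung the turn-button fully across it. I then let go, moved the arm clear and handed in at about 20 s of the 67 s allowed.

- **Block:** I pushed it round the pin from its near long edge, close to the right corner. At the fence the tool stalled while the push force rose to about 12 N. The last pictures show its far edge flush along the fence, with the pin still in the slot and the block flat.
- **Turn-button:** I swung the knob until it stalled at its stop, with up to about 7 N on the tool. The last pictures show the bar across the block's right end, parallel to the board's far edge.
- **Other things on the desk:** the tub, dish and both bottles stand where they were.

**Disagreement:** the block started about 1.00 rad clockwise by my image measurement, not the 0.35–0.65 rad stated. I went by the image, since the fit put the block's origin on the pin and the corners within 3 mm. No check failed, but the final checks were by eye at roughly 2 mm per pixel, so a sub-millimetre gap at the fence would not show.

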